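Weigh the tall pail on the sprung hook scale

TASK

Weigh the tall lidded pail: hang it by its wire handle on the hook of the scale on the worktop, let the sprung hook dip under its weight and settle, and leave the pail hanging there upright and still. Do not push or jerk the hook down to its bottom stop, and leave the low pail where it stands.

Things in the scene. Friction and masses are not known exactly. Their poses are not given: they have to be found in the camera images.
- tall_pail_grip (a point): Centre of the wooden grip on top of the TALL pail: block 26 wide (y), 18 thick (x), 42 tall, 37 mm above the handle bar. The pail: lidded metal cylinder, 74 mm over the handle, body 92 tall, 0.3 to 0.5 kg; grip centre 199 above its underside, top at 220. z up, y along the bar; the same turned half round. Pinched from above across its width (along y), the fingers stay beside the hook.
- tall_pail_bar (a point): Middle of the level top bar of the tall pail's stiff wire handle (wire radius 3 mm), on its centre line, 162 mm above the underside; axes as the grip's. Straight for 32 mm along y, then sloping down to both sides. The hook goes along x through the opening below the bar, 67 mm tall down to the lid. Above it a neck 6 thick (x), 14 wide (y), 13 mm tall carries the grip.
- hook_seat (a point): Middle of the top of the scale hook's seat; moves with the hook; empty 225 mm above the worktop. Steel strap 12 mm wide (y), 4 thick. z up; +x runs back to the grey head, front face 90 mm behind the seat, 74 wide, top 45 above it. Behind the seat the strap slopes up within 20 mm to 12 above it, then runs level. The bar must lie along y on the seat.
- hook_tip (a point): Top of the hook's upturned open tip: 19 mm in front of the seat (towards the hook's -x, about towards the robot) and 17 mm above it; moves with the hook. The bar must pass over it from the front. Axes as the seat's. The scale's foot, a plate 160 x 130 x 12 mm, lies below the hook.
- scale_hook (a joint): How far the sprung hook has dipped, m: 0 empty (top stop), growing downward, bottom stop at 0.045. Spring about 200 N/m: the tall pail hanging freely dips it by about 14 to 25 mm, and it bounces for about a second before it settles.
- low_pail_grip (a point): Centre of the wooden grip of the LOW pail, not to be weighed or moved: same materials and handle, but 96 mm over the handle and its body only 50 mm tall; grip centre 157 mm above its underside. The two pails may stand in either place, left or right of the scale.

How it is judged:
On the way:
1. the tall pail's bar lies in the hook and the hook dips under it (distance between tall_pail_bar and hook_seat below 0.02 m and value of joint scale_hook above 0.008 m), for 0.2 s.
At the end, for the whole second after the job is handed in: The tall pail hangs freely with the bar of its handle in the hook (middle of the bar within 20 mm of the seat), the hook dipped by 10 to 32 mm and settled (under 20 mm/s), the pail still (under 50 mm/s) and upright within about 11 degrees (distance between tall_pail_bar and hook_seat below 0.02 m and value of joint scale_hook between 0.01 and 0.032 m and velocity of joint scale_hook between -0.02 and 0.02 m/s and linear speed of tall_pail below 0.05 m/s and angle between tall_pail_bar's own z axis and vertical below 0.2 rad); the robot touches nothing.
It fails at once if the hook is pushed or jerked down to its bottom stop (dipped more than 42 mm) (value of joint scale_hook above 0.042 m).
It fails at once if the low pail is moved by more than 30 mm (distance of low_pail_grip from where it was at the start of the episode above 0.03 m).
It also fails if it takes over 48 s, if anything falls off the work surface, if the arm or the gripper's body presses on something with over 40 N, if the wrist force passes 120 N, or if a joint passes its speed limit or range.

ROBOT

A 6-joint arm with a two-finger parallel gripper is mounted at the origin on a cart in front of the work surface, level with it; the furniture and walls round the work are solid. World frame = base frame: x ahead of the robot, y to its left, z up, the work surface at z = 0. Lengths are in m, angles in rad, forces in N, time in s.
With the tool pointing down it reaches from about 0.3 to 0.95 m from the base axis. Payload 3.1 kg.
Tool frame: the origin (TCP) lies midway between the tips of the shut fingers; the grasp point (between the pads) lies 19 mm behind it (tcp_to_grasp is the distance from the TCP to the grasp point, in m); z points along the fingers, y is the line along which they close (so a half turn about z gives the same grasp; the last joint's range is limited). The gripper opens to 85 mm and grips with 20 to 120 N. Pads are 22 mm wide; open, the fingers measure 114 mm over their backs; the gripper's body (76 mm by 85 mm) begins 54 mm behind the grasp point. The pads swing forward as they close: fully open they stand 13 mm farther back than shut.
Start: joints at [1.031, 0.308, 1.634, -0, 1.2, -0.07], TCP at [0.283, 0.557, 0.231] pointing down, gripper open.
Joint ranges: [-3.06, 3.06], [-0.79, 1.96], [0.05, 2.63], [-1.19, 4.34], [0.05, 2.64], [-2.94, 2.94]. Speed limits (rad/s): [2.79, 2.79, 3.14, 3.14, 3.14, 3.14].

INTERFACE

Orientations are given as a unit quaternion [w, x, y, z].
In Python, from station import * gives the robot as it stands. The module is installed in compiled form; this text tells all that it offers. Calls block until the motion is done:
- goto(position, orientation): joint-space move of the TCP to a pose.
- move_straight(position, rot=None, velocity=0.15, threshold=None): straight line of the TCP; rot=None keeps the orientation; velocity is the mean speed in m/s. With threshold (N) it stops when the force on the tool has changed by that much, and returns True; else False.
- move_joints(angles): joint-space move.
- gripper_to(opening, grasp_force=None): opening from 0.0 (shut) to 1.0 (fully open); grasp_force is the grip in N (None keeps the last); returns when the fingers have stopped.
- dwell(seconds).
- ik(position, orientation): joint angles nearest the present ones, or None.
- camera(name): name is "side" or "top"; returns the picture (400x640x3 uint8, red, green, blue); there is no depth.
- camera_info(name): a dict with "intrinsics" (3x3 intrinsics, pixels), "extrinsics" (4x4, takes a point from camera to world coordinates). Camera axes: x right, y up, looking along -z (the intrinsics and any distortion apply to the point x, -y, -z); pixel columns grow to the right and rows downward; lengths in m; the calibration is good to about 2 mm. A picture is of the moment at which its call begins. camera_info takes no time and is no camera call.
A pose or a line that the arm cannot do raises IKError and nothing moves.
- hand_in(): hands the job in; it is judged then, once.
Readings, each from a call of its own:
- get_t(): time.
- get_qpos(): joint angles.
- get_qvel(): joint speeds.
- get_effort(): joint torques, N m.
- get_ee_pos(): TCP position.
- get_tool_rot(): TCP orientation.
- get_contact_force(): force on the tool from outside, world axes, zero at the start.
- get_ft_torque(): the same for the moment, N m.
- get_width(): opening from 0.0 (shut) to 1.0 (fully open).
- get_grip_force(): force on a finger pad.
Only numpy, scipy, OpenCV 4.12 (cv2) and the standard library are available. Lean on these libraries where they do the work, as an engineer would, in place of code of your own. Each camera call takes 0.05 s, during which the arm holds its last target. There are 200 camera calls.

## Working session

There is one attempt and no reset: what is moved stays moved. The work goes in short steps, each a Python script; the robot and the scene stay as the last script left them, time stands still between calls to the robot, and variables do not carry over. Pictures are saved under pics/ and viewed, at most 10 in all, crops included, and the job is handed in when it is done.

```bash
mkdir -p pics
python3 - <<'E'
from station import *
import cv2
for n in("side","top"):
    cv2.imwrite(f"pics/{n}0.png",camera(n)[...,::-1]); i=camera_info(n); print(n,i)
print(get_t(),get_tool_rot())
E
```

```text
side {'intrinsics': array([[402.45202943,   0.        , 309.31864398],
       [  0.        , 402.45202943, 199.07112379],
       [  0.        ,   0.        ,   1.        ]]), 'extrinsics': array([[ 0.8345638 ,  0.25473164, -0.48848239,  0.0441876 ],
       [-0.55055302,  0.35366382, -0.75618336, -0.66433204],
       [-0.01986527,  0.90001872,  0.4353983 ,  0.64065707],
       [ 0.        ,  0.        ,  0.        ,  1.        ]])}
top {'intrinsics': array([[486.43252241,   0.        , 317.42670004],
       [  0.        , 486.43252241, 194.42977444],
       [  0.        ,   0.        ,   1.        ]]), 'extrinsics': array([[ 0.00564742,  0.99341412, -0.11443991,  0.35192421],
       [-0.99992997,  0.00441983, -0.01097788,  0.01526291],
       [-0.01039977,  0.11449389,  0.99336952,  1.36832098],
       [ 0.        ,  0.        ,  0.        ,  1.        ]])}
0.1 [-3.09555371e-04  2.32759058e-01  9.72533856e-01 -1.01176439e-03]
```

View pics/side0.png

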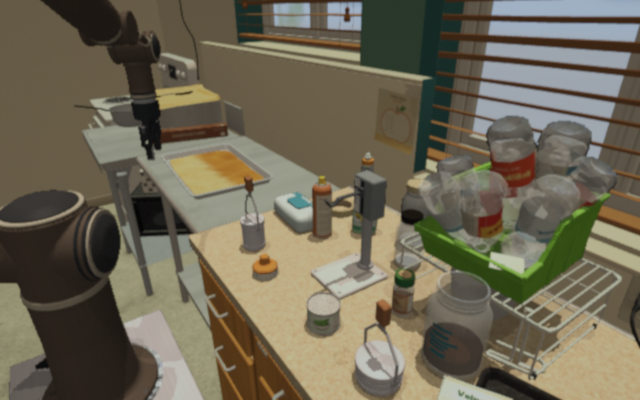

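View pics/top0.png

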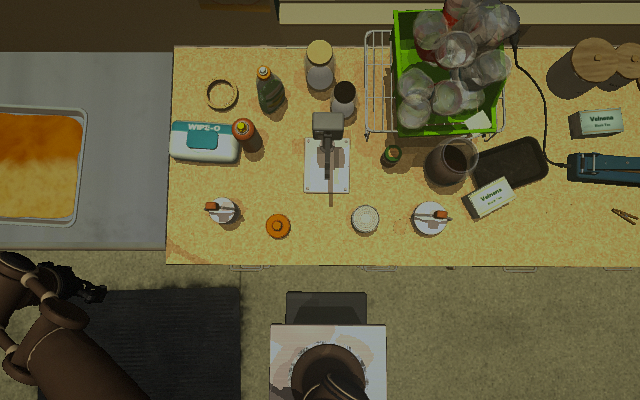

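Side: the tall pail is the left one (grip ≈(249,184)), the low pail is at (380,350), and the scale is at (365,230). Top: tall pail (222,210), low pail (431,218), hook along column ≈330. Next, enlarged crops.

Run:
```python
import cv2,numpy as np
t=cv2.imread("pics/top0.png");s=cv2.imread("pics/side0.png")
f=lambda im,x,y,w,h,k:cv2.resize(im[y:y+h,x:x+w],None,fx=k,fy=k,interpolation=cv2.INTER_CUBIC)
a=np.hstack([f(t,190,185,60,50,6.0),f(t,295,100,73,120,300/120*1.0)[:300][:, :183]])
b=np.hstack([f(s,225,170,60,90,300/90),f(s,305,160,90,140,300/140)])
w=max(a.shape[1],b.shape[1]);p=lambda m:cv2.copyMakeBorder(m,0,0,0,w-m.shape[1],cv2.BORDER_CONSTANT)
cv2.imwrite("pics/c1.png",np.vstack([p(a),p(b)]))
for n,im,r in(("top",t,[(190,185,60,50),(400,190,60,50)]),("side",s,[(225,170,60,40),(360,290,50,40)])):
  hsv=cv2.cvtColor(im,cv2.COLOR_BGR2HSV)
  for x,y,ww,h in r:
    m=cv2.inRange(hsv[y:y+h,x:x+ww],(0,110,40),(12,255,190))
    c,l,st,ce=cv2.connectedComponentsWithStats(m)
    for i in range(1,c):
      if st[i,4]>8: print(n,st[i]+[x,y,0,0,0],ce[i]+[x,y])
```

```text
side [246 180   7   9  25] [248.84 184.24]
side [396 293   7   4   9] [399.22222222 294.66666667]
side [377 305  13  22 104] [381.81730769 315.5       ]
side [394 309  13   5  16] [400.5  311.75]
```

View pics/c1.png

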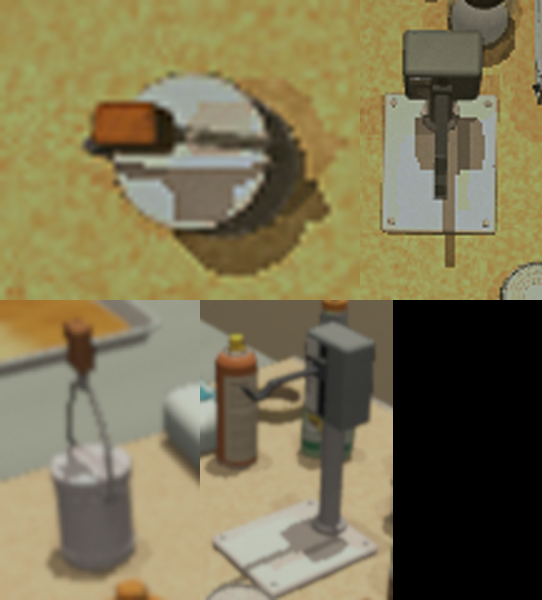

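Crop: the grip's top face is at top px ≈(211,205.7) and the bar is nearly along image columns (world y). The hook strap is the dark line running straight down the image, next to its lighter shadow. One more zoom with a pixel grid for accurate picks.

Run:
```python
import cv2,numpy as np
t=cv2.imread("pics/top0.png");s=cv2.imread("pics/side0.png")
def f(im,x,y,w,h,k):
  o=cv2.resize(im[y:y+h,x:x+w],None,fx=k,fy=k,interpolation=cv2.INTER_NEAREST); 
  for u in range(0,w,5):
    if (x+u)%10==0: cv2.putText(o,str(x+u),(u*k,8),0,.3,(255,0,0),1); cv2.line(o,(u*k,8),(u*k,14),(255,0,0),1)
  for v in range(0,h):
    if (y+v)%10==0: cv2.putText(o,str(y+v),(0,v*k+3),0,.3,(255,0,0),1); cv2.line(o,(20,v*k),(26,v*k),(255,0,0),1)
  return o
a=np.hstack([f(t,196,190,44,33,9),f(t,310,138,44,33,9)])
b=np.hstack([f(s,232,172,44,33,9),f(s,318,170,44,33,9)])
cv2.imwrite("pics/c2.png",np.vstack([a,b]))
```

```text
(no output)
```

View pics/c2.png

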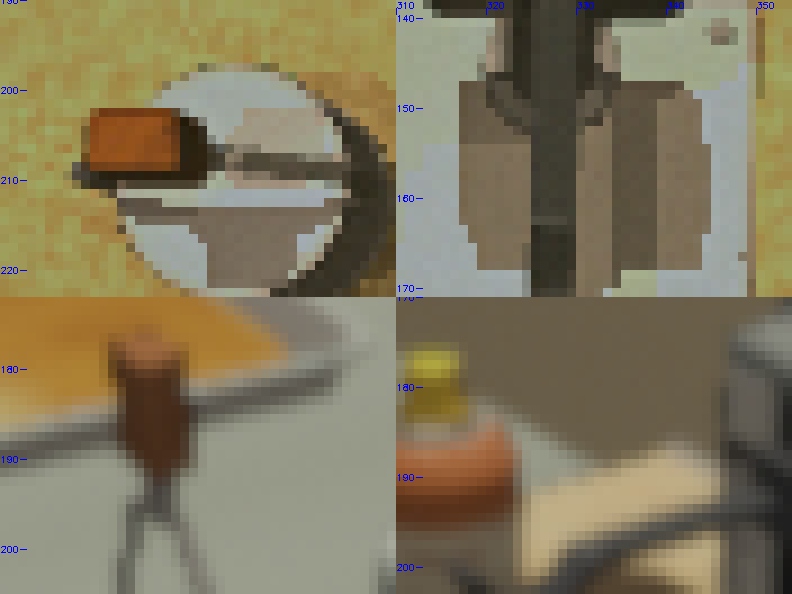

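Top: the grip's top face spans cols 206–216, rows 202–209, centre (211.2,205.4). The lid is centred at (222,210.5), and the strap spans cols 325–330. Now turning these into positions.

```bash
cat > h.py <<'E'
import numpy as np,cv2
from station import *
def ray(n,u,v):
    i=camera_info(n);K,E=i["intrinsics"],i["extrinsics"]
    d=np.array([(u-K[0,2])/K[0,0],-(v-K[1,2])/K[1,1],-1]);return E[:3,3],E[:3,:3]@d
def plane(n,u,v,z):
    o,d=ray(n,u,v);return o+d*(z-o[2])/d[2]
def tri(a,b):
    (o,d),(p,e)=ray("top",*a),ray("side",*b)
    t=np.linalg.lstsq(np.c_[d,-e],p-o,rcond=None)[0];x,y=o+d*t[0],p+e*t[1]
    return (x+y)/2,np.linalg.norm(x-y)
def proj(n,P):
    i=camera_info(n);K,E=i["intrinsics"],i["extrinsics"]
    q=E[:3,:3].T@(np.array(P)-E[:3,3]);return np.array([K[0,0]*q[0]/-q[2]+K[0,2],K[1,1]*-q[1]/-q[2]+K[1,2]])
E
python3 - <<'E'
from h import *
np.set_printoptions(precision=4,suppress=True)
print("grip top",plane("top",211.2,205.4,.22),tri((211.2,205.4),(248.4,178.5)))
print("lid",plane("top",222,210.5,.092))
print("grip edges",plane("top",206,205.4,.22),plane("top",216,205.4,.22))
print("low grip",plane("top",441,215,.178))
t=cv2.imread("pics/top0.png");g=t.max(2)
# strap: dark pixels per row
rows=[]
for r in range(142,184):
    c=[u for u in range(318,334) if g[r,u]<75]
    print(r,c[0] if c else None,c[-1] if c else None,end='; ')
print()
s=cv2.imread("pics/side0.png");m=(s.max(2)<90).astype(int)
for v in range(190,212):print(v,''.join('.#'[k] for k in m[v,315:365]))
for p in(("top",305.4,138),("top",349.8,138),("top",303.8,192.8),("top",349.8,193.6)):print(plane(*p,.012))
E
```

```text
grip top [0.4569 0.2802 0.22  ] (array([0.4576, 0.2813, 0.2147]), np.float64(0.0005311553737236007))
lid [0.4552 0.2808 0.092 ]
grip edges [0.4568 0.2926 0.22  ] [0.4569 0.2688 0.22  ]
low grip [ 0.4398 -0.274   0.178 ]
142 323 331; 143 323 331; 144 323 331; 145 323 332; 146 320 333; 147 320 333; 148 320 333; 149 320 329; 150 325 329; 151 322 332; 152 324 329; 153 325 329; 154 325 329; 155 325 329; 156 325 329; 157 325 329; 158 325 329; 159 325 329; 160 325 329; 161 325 329; 162 329 329; 163 325 329; 164 325 329; 165 325 329; 166 325 329; 167 325 329; 168 325 329; 169 325 329; 170 325 328; 171 325 328; 172 325 328; 173 325 328; 174 325 329; 175 325 329; 176 325 329; 177 325 329; 178 325 328; 179 328 328; 180 None None; 181 None None; 182 None None; 183 None None; 
190 ........................................##########
191 ...............#........................##########
192 ###.........####........................##########
193 ###############........................###########
194 #############.......................##############
195 ##...#..........................##############
[... 282 characters left out ...]
1 #........#####......#########...........##.#######
202 #........#######..###############.......##.#######
203 #.........#########################.....##.#######
204 #.........##########################.......#######
205 #..........##########........#######.......#######
206 #...........#######.............###........#######
207 #............####..........................#######
208 #.............#............................#######
209 #......................................#...#######
210 #.....................................####.#######
211 #...................................##############
[0.6697 0.0654 0.012 ]
[ 0.6701 -0.0609  0.012 ]
[0.5126 0.0686 0.012 ]
[ 0.5109 -0.0606  0.012 ]
```

Run:
```python
from h import *
np.set_printoptions(precision=4,suppress=True)
print("tip",tri((327.4,178.8),(324.5,199.3)),plane("top",327.4,178.9,.242))
print("seat lo side->", plane("top",327.4,171.5,.225))
print("strap back",plane("top",327.5,152,.237))
x,y=plane("top",327.4,178.3,.242)[:2]
for dx,dz in((0,0),(.019,-.017),(.039,-.005),(.07,-.005),(.109,.028)): print(proj("side",(x+dx,y,.242+dz)),proj("top",(x+dx,y,.242+dz)))
for yaw in(-.15,0,.15):
  d=np.array([-np.sin(yaw),np.cos(yaw),0])
  for n in("top","side"): print(yaw,n,[proj(n,np.array([.456,.2805,0])+d*a+[0,0,z]).round(1).tolist() for a,z in((.037,.085),(.016,.162),(-.016,.162),(-.037,.085))])
q=np.array([0,1,0,0.])
for P in((.456,.2805,.32),(.456,.2805,.218),(.45,0,.33),(x+.019,y,.295)):
  for qq in ([0,1,0,0],[0,0,1,0]): print(P,qq,ik(np.array(P),np.array(qq)))
```

```text
tip (array([0.518 , 0.0049, 0.2431]), np.float64(0.0010465334523039943)) [0.5183 0.0046 0.242 ]
seat lo side-> [0.5386 0.0045 0.225 ]
strap back [0.5834 0.0045 0.237 ]
[325.4493 199.5476] [327.4 178.3]
[332.1796 204.0735] [327.3551 171.4486]
[339.1657 197.1924] [327.4335 162.25  ]
[349.6711 193.8704] [327.4766 149.3334]
[362.9442 177.154 ] [327.6768 129.771 ]
-0.15 top [[208.9, 208.3], [210.1, 206.9], [222.7, 208.9], [236.4, 212.6]]
-0.15 side [[248.0, 214.9], [247.8, 194.0], [251.3, 198.3], [255.8, 226.0]]
0 top [[208.7, 210.3], [209.9, 207.9], [222.7, 207.9], [236.6, 210.5]]
0 side [[246.2, 215.4], [247.0, 194.1], [252.1, 198.1], [257.6, 225.5]]
0.15 top [[208.8, 212.4], [210.0, 208.8], [222.7, 207.0], [236.5, 208.4]]
0.15 side [[244.6, 215.9], [246.3, 194.4], [252.8, 197.9], [259.3, 224.9]]
(0.456, 0.2805, 0.32) [0, 1, 0, 0] [ 0.4701  0.0624  1.7431 -0.      1.336   2.0409]
(0.456, 0.2805, 0.32) [0, 0, 1, 0] [ 0.4701  0.0624  1.7431 -0.      1.336  -1.1007]
(0.456, 0.2805, 0.218) [0, 1, 0, 0] [ 0.4701  0.1497  1.8573 -0.      1.1346  2.0409]
(0.456, 0.2805, 0.218) [0, 0, 1, 0] [ 0.4701  0.1497  1.8573 -0.      1.1346 -1.1007]
(0.45, 0, 0.33) [0, 1, 0, 0] [-0.0968 -0.1238  1.9041 -0.      1.3613  1.474 ]
(0.45, 0, 0.33) [0, 0, 1, 0] [-0.0968 -0.1238  1.9041 -0.      1.3613 -1.6676]
(np.float64(0.5387670780103048), np.float64(0.004592323831874858), 0.295) [0, 1, 0, 0] [-0.0723  0.0867  1.7672 -0.      1.2877  1.4985]
(np.float64(0.5387670780103048), np.float64(0.004592323831874858), 0.295) [0, 0, 1, 0] [-0.0723  0.0867  1.7672 -0.      1.2877 -1.6431]
```

Run:
```python
from h import *
np.set_printoptions(precision=4,suppress=True)
q=np.array([0,0,1,0.]);x,y=.4565,.2805
p=get_ee_pos();move_straight([p[0],p[1],.32],velocity=.2)
goto([x,y,.32],q);gripper_to(1.0)
print(move_straight([x,y,.179],velocity=.12,threshold=8),get_ee_pos(),get_contact_force())
f0=np.array(get_contact_force());gripper_to(0.0,50)
print("w",get_width()*85,get_grip_force(),get_contact_force())
move_straight([x,y,.30],velocity=.08);dwell(.4)
print("W",f0,get_contact_force(),get_width()*85,get_t())
for n in("side","top"):cv2.imwrite(f"pics/{n}1.png",camera(n)[...,::-1])
s=cv2.imread("pics/side1.png")[80:280,190:410];t=cv2.imread("pics/top1.png")[120:260,180:340]
s=cv2.resize(s,None,fx=1.8,fy=1.8);t=cv2.resize(t,(int(160*360/140),360))
cv2.imwrite("pics/c3.png",cv2.resize(np.hstack([s[:360],t]),(790,356)))
```

```text
False [0.4573 0.2809 0.18  ] [ 0.7708  0.0538 -0.0398]
w 25.39620965133603 49.8976331949234 [0.0973 0.4781 0.1654]
W [ 0.7708  0.0538 -0.0398] [ 0.4054  0.2617 -4.6256] 25.11869753412906 6.1167
```

View pics/c3.png

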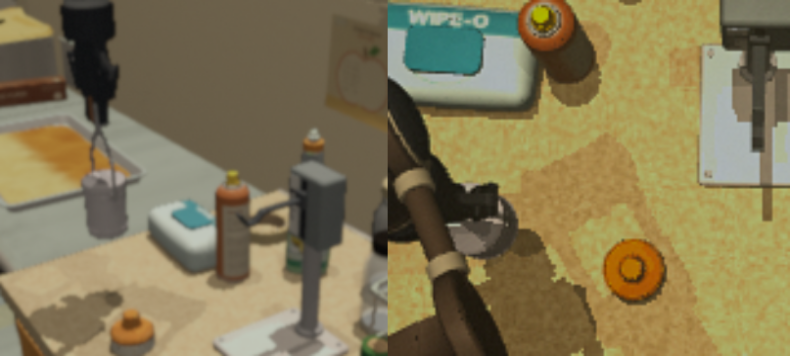

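Side and top: the pail is gripped and hangs upright clear of the top. The weight reads about 4.7 N, so I expect a dip of about 23 mm. Carrying it to the hook.

Run:
```python
from h import *
np.set_printoptions(precision=4,suppress=True)
move_straight([.44,.2809,.30],velocity=.15)
move_straight([.43,.0045,.30],velocity=.15)
move_straight([.539,.0045,.285],velocity=.08);dwell(.4)
print(get_ee_pos(),get_contact_force(),get_t())
for n in("side","top"):cv2.imwrite(f"pics/{n}2.png",camera(n)[...,::-1])
s=cv2.imread("pics/side2.png")[140:300,260:420];t=cv2.imread("pics/top2.png")[100:220,270:390]
cv2.imwrite("pics/c4.png",np.hstack([cv2.resize(s,(395,395),interpolation=2),cv2.resize(t,(395,395),interpolation=2)]))
```

```text
[0.5389 0.0045 0.2851] [ 0.3222  0.4176 -3.9855] 10.3917
```

View pics/c4.png

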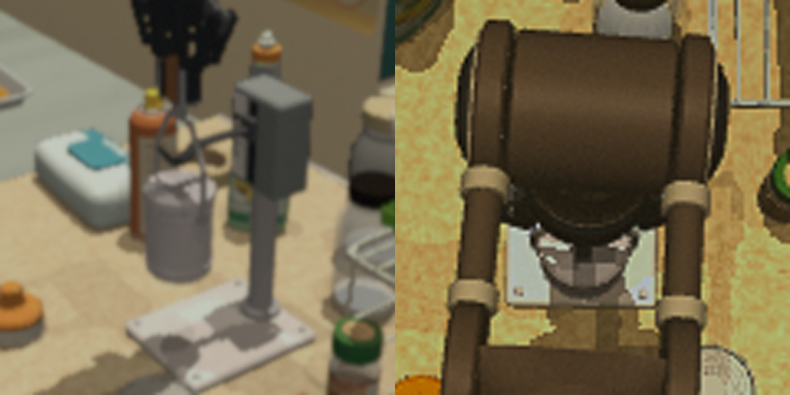

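Side: the hook tip (≈(327,202)) pokes through the handle under the bar and the pail is upright. Lowering in steps while watching the load.

Run:
```python
from h import *
np.set_printoptions(precision=4,suppress=True)
for z in(.250,.244,.238,.232,.227,.223):
    move_straight([.539,.0045,z],velocity=.04);dwell(.15)
    f=np.array(get_contact_force());print(get_ee_pos(),f,np.array(get_ft_torque()))
    if f[2]>-.3 or abs(f[0])>8: break
print(get_t())
cv2.imwrite("pics/side3.png",camera("side")[...,::-1])
cv2.imwrite("pics/c5.png",cv2.resize(cv2.imread("pics/side3.png")[150:300,270:420],(600,600),interpolation=2))
```

```text
[0.5393 0.0045 0.2504] [-0.3088  0.0536 -4.5588] [-0.0311  0.0276  0.0243]
[0.5389 0.0045 0.244 ] [-0.0212  0.5722 -3.734 ] [0.0218 0.0006 0.0157]
[0.5391 0.0045 0.2382] [-0.0407 -0.1189 -2.5469] [ 0.0327  0.0231 -0.0048]
[0.5392 0.0045 0.2322] [ 0.7319 -0.923  -0.3023] [ 0.0088 -0.13    0.0153]
[0.5392 0.0045 0.2272] [1.7055 0.214  0.9977] [-0.0222 -0.1337  0.0011]
13.4417
```

View pics/c5.png

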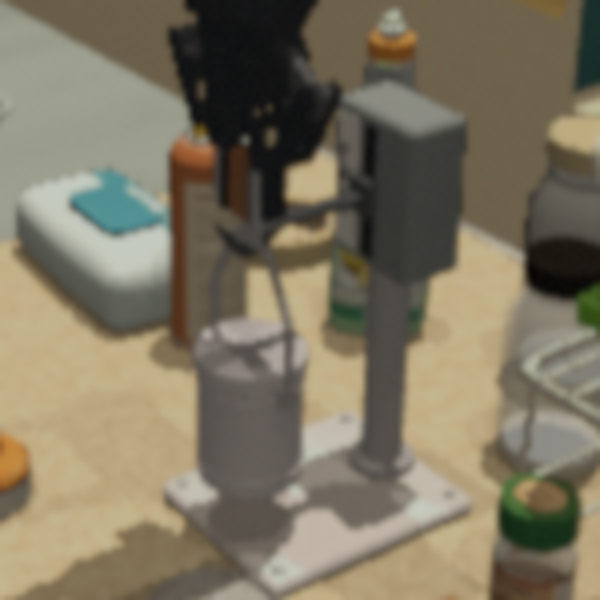

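Side: the bar lies behind the upturned tip in the hook, the hook is dipped and carries the load, and the pail is upright. Releasing.

Run:
```python
from h import *
np.set_printoptions(precision=4,suppress=True)
move_straight([.539,.0045,.2295],velocity=.03);dwell(.2);print(get_contact_force())
gripper_to(0.36,20);print(get_width()*85,get_contact_force());dwell(.3)
gripper_to(0.65);dwell(.3);print(get_width()*85,get_contact_force())
print(move_straight([.539,.0045,.34],velocity=.08,threshold=6),get_ee_pos())
move_straight([.42,.0045,.40],velocity=.2)
dwell(2)
cv2.imwrite("pics/side4.png",camera("side")[...,::-1]);dwell(.5);a=camera("side")[...,::-1]
b=cv2.imread("pics/side4.png");print("moved px",cv2.absdiff(a,b)[150:300,270:420].max(),get_t())
t=camera("top")[...,::-1]
cv2.imwrite("pics/c6.png",np.hstack([cv2.resize(a[150:300,270:420],(395,395),interpolation=2),cv2.resize(t[100:220,270:390],(395,395),interpolation=2)]))
```

```text
[ 1.3441 -0.3927  0.6   ]
30.179486696134923 [-0.4405  0.3043 -0.2525]
55.283096689434615 [0.9667 0.0805 0.4742]
False [0.5386 0.0045 0.3392]
moved px 5 20.0833
```

View pics/c6.png

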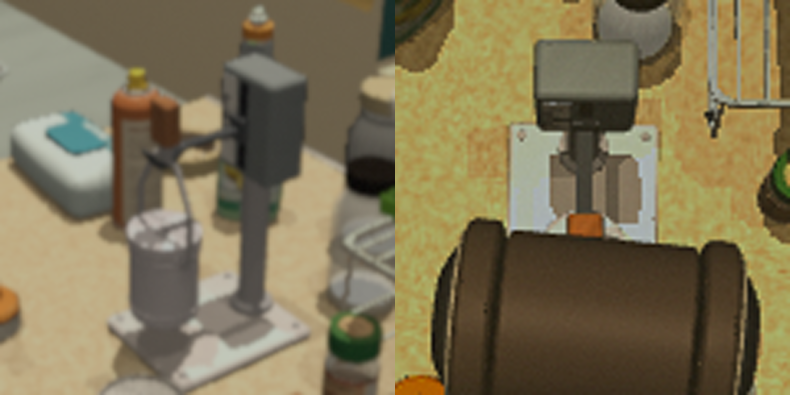

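Side: the pail hangs upright and still in the hook (grip ≈(333,196)), the strap is dipped, and the arm is clear. Handing in.

```bash
python3 -c "
from station import *
print(hand_in(),get_t())"
```

```text
the job is handed in; nothing more can be done
the job is handed in; nothing more can be done
```

The tall pail hangs upright and still on the scale hook with the arm clear; I estimate the dip at about 20 mm from forces and heights. The low pail was not touched, and I handed the job in at about 20 s, with no verdict returned.

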